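# Make up two mounting kits on the workshop bench

### The job

Make up the two kits from the stock on the bench: the yellow tape and the red-lidded screw tin go in the green tray; the pink tape, the blue-lidded screw tin and the wooden batten go in the black tray. Set each thing flat and upright on the painted white patch of its own shape in the tray, the batten lengthwise on its long patch. Keep the two screw tins upright all the way, and leave the black tape and the white-lidded tin where they are.

Things in the scene. Friction and masses are not known exactly. Their poses are not given: they have to be found in the camera images.
- tray_green: Green tray, 96 (x) by 168 (y) mm, two bays along y. Fixed, turned up to 0.4 rad. Walls and ridges 4 mm thick, tops 12 mm and floor 4 mm above the table. Origin: underside centre; unturned, x away from robot, y to its left. Solid white patches on the floor: 60 mm disc for tape, centred (0, +36) mm, bay 88 x 88; 44 mm disc for tin, (0, -46), bay 88 (x) by 68 (y).
- tray_black: Black tray, 156 (x) by 168 (y) mm, three bays. Fixed, turned up to 0.4 rad. Walls and ridges 4 mm thick, tops 12 mm and floor 4 mm above the table. Origin: underside centre; unturned, x away from robot, y to its left. White patches: 60 mm disc for tape at (+30, +36) mm, bay 88 x 88; 44 mm disc for tin at (+30, -46), bay 88 by 68; strip 28 (x) by 100 (y) for batten at (-46, 0), bay 56 by 160.
- tape_yellow: Yellow roll of tape standing flat on its side face, a ring 60 mm in outer diameter, with a 35 mm hole in its cardboard core, 38 mm high, about 0.12 kg. Origin: centre of its underside; z up.
- tape_pink: Pink (magenta) roll of tape standing flat on its side face, a ring 60 mm in outer diameter, with a 35 mm hole in its cardboard core, 38 mm high, about 0.12 kg. Origin: centre of its underside; z up.
- jar_red: Red-lidded screw tin, an upright steel cylinder 43 mm in diameter with a lid 44 mm in diameter, 60 mm high in all (the lid is the top 14 mm), about 0.15 kg. Origin: centre of its underside; z up.
- jar_blue: Blue-lidded screw tin, an upright steel cylinder 43 mm in diameter with a lid 44 mm in diameter, 60 mm high in all (the lid is the top 14 mm), about 0.15 kg. Origin: centre of its underside; z up.
- batten: Wooden batten topped with a grey aluminium strip, lying flat, 100 mm long (x), 28 mm wide (y), 30 mm high (z), about 0.1 kg. Either end is as good as the other. Origin: centre of its underside; x along its length, z up.
- tape_black: Black roll of tape standing flat on its side face, a ring 60 mm in outer diameter, with a 35 mm hole in its cardboard core, 38 mm high, about 0.12 kg. Origin: centre of its underside; z up. Not part of any kit: leave it.
- jar_white: White-lidded screw tin, an upright steel cylinder 43 mm in diameter with a lid 44 mm in diameter, 60 mm high in all (the lid is the top 14 mm), about 0.15 kg. Origin: centre of its underside; z up. Not part of any kit: leave it.
Not all that is in view belongs to the job. Leave any turquoise look-alike of the jar_blue alone.

How it is judged (in metres and radians):
At the end, for the whole second after the job is handed in: Each kit item on its own white patch in its own tray: centre within 15 mm along tray x and y, at most 3 mm above the floor, upright within 0.1 rad, at rest; batten within 0.25 rad of its outline's length; black tape and white-lidded tin within 20 mm of their starts (x of tape_yellow in the frame of tray_green between -0.015 and 0.015 m and y of tape_yellow in the frame of tray_green between 0.021 and 0.051 m and z of each of tape_yellow, jar_red in the frame of tray_green below 0.007 m and angle between each of tape_yellow, jar_red, tape_pink, jar_blue, batten's own z axis and vertical below 0.1 rad and linear speed of each of tape_yellow, jar_red, tape_pink, jar_blue, batten below 0.02 m/s and angular speed of each of tape_yellow, jar_red, tape_pink, jar_blue, batten below 0.3 rad/s and x of jar_red in the frame of tray_green between -0.015 and 0.015 m and y of jar_red in the frame of tray_green between -0.061 and -0.031 m and x of tape_pink in the frame of tray_black between 0.015 and 0.045 m and y of tape_pink in the frame of tray_black between 0.021 and 0.051 m and z of each of tape_pink, jar_blue, batten in the frame of tray_black below 0.007 m and x of jar_blue in the frame of tray_black between 0.015 and 0.045 m and y of jar_blue in the frame of tray_black between -0.061 and -0.031 m and x of batten in the frame of tray_black between -0.061 and -0.031 m and y of batten in the frame of tray_black between -0.015 and 0.015 m and angle between the x axis of batten and the y axis of tray_black, either way round below 0.25 rad and distance of each of tape_black, jar_white from where it was at the start of the episode below 0.02 m); the robot touches nothing.
It fails at once if a screw tin of the kits was tipped over (more than 0.6 rad) (angle between any of jar_red, jar_blue's own z axis and vertical above 0.6 rad).
It fails at once if the black tape or the white-lidded tin was moved more than 20 mm (distance of any of tape_black, jar_white from where it was at the start of the episode above 0.02 m).
It also fails if it takes over 120 s, if anything falls off the work surface, if the arm or the gripper's body presses on something with over 40 N, if the wrist force passes 120 N, or if a joint passes its speed limit or range.

### The arm

A 6-joint arm with a two-finger parallel gripper is mounted at the origin on the work surface. World frame = base frame: x ahead of the robot, y to its left, z up, the work surface at z = 0. Lengths are in m, angles in degrees, forces in N, time in s.
With the tool pointing down it reaches from about 0.4 to 0.825 m from the base axis. Payload 7 kg.
Tool frame: the origin (TCP) lies at the very end of the fingers, on their centre line; the grasp point (between the pads) lies 19 mm behind it (r.grip_depth is the distance from the TCP to the grasp point, in m); z points along the fingers, y is the line along which they close (so a half turn about z gives the same grasp; the last joint's range is limited). The gripper opens to 88 mm and grips with 3 to 60 N. Pads are 19 mm wide; open, the fingers measure 130 mm over their backs; the gripper's body (78 mm by 193 mm) begins 47 mm behind the grasp point.
Start: joints at [-60.04, 20.546, 0.682, 0, -70.136, -16.507], TCP at [0.157, -0.656, 0.187] pointing down, gripper open.
Joint ranges: [-176.03, 176.03], [-82.01, 121.73], [-58.28, 71.71], [-173.87, 95.51], [-174.79, -0.11], [-173.66, 173.66]. Speed limits (degrees/s): [136.94, 136.94, 172.46, 180, 180, 180].

### API

Orientations are given as [roll, pitch, yaw] about the fixed x, y, z axes, in that order (R = Rz(yaw) Ry(pitch) Rx(roll)).
In Python, from plant import r gives the robot as it stands.
- The arm moves only by the tool play_rows, never from a script. Its argument "rows" is a list that holds one entry, the list of rows, each a list of 5 numbers: the closure, from 0 (fully open) to 1 (shut), then the shift along the tool's x, y, z each as a share of 0.5 m, from -1 to 1, then the turn about the tool's z as a share of 1.5 rad, from -1 to 1. A call has exactly 8 rows; each row is the pose to reach, as a shift and turn from the pose commanded when the call began, along the tool's axes at that moment; what a row does not reach only later rows make up. A row lasts 1/12 s, in which the tool goes at most 41.7 mm and 7.16 degrees, less where a joint would pass 70% of its speed; a pose out of reach is approached as far as the arm can. A call with a number of a shift or a turn outside -1 to 1 is refused whole. A call with a gripper value outside its range is refused whole. The fingers move at their own pace and stop on an object; "squeeze" is the grip in N (left out, the last holds). Time passes only in rows, so rows that repeat a pose let the fingers close, or fill a call up. It gives the time, the measured TCP pose, the force, the opening and the grip force at its end, in the units of the state.
- r.get_state(): the state, without advancing time (a new reading comes with each control period).
- r.capture(name): name is "scene" or "top" or "wrist"; returns the picture (384x512x3 uint8, red, green, blue); there is no depth.
- r.camera_info(name): a dict with "fovy" (degrees; the focal length in pixels is half the picture's height over the tangent of half this angle, whatever the lens; pixels are square), "cx", "cy" (the principal point, pixels), "pose" (4x4, takes a point from camera to world coordinates). Camera axes: x right, y down, z forward; pixel columns grow to the right and rows downward; lengths in m; the calibration is good to about 2 mm. The wrist camera is an equidistant fisheye: a pixel r from the principal point sees the ray r / f radians off the axis. A picture is of the moment at which its call begins: read the wrist's pose just before it. camera_info takes no time and is no camera call; for the wrist camera it gives the pose at the moment of the call.
- r.close_job(): hands the job in; it is judged then, once.
The state is a dict: "time_s": time; "joints": joint angles; "qd": joint speeds; "joint_torque": joint torques, N m; "tcp_pos": TCP position; "eef_rot": TCP orientation; "contact_force": force on the tool from outside, world axes, zero at the start; "moment": the same for the moment, N m; "gripper_width": finger opening in m; "gripper_force": force on a finger pad.
Only numpy, scipy, OpenCV 4.12 (cv2) and the standard library are available. Lean on these libraries where they do the work, as an engineer would, in place of code of your own. Each camera call takes 0.05 s, during which the arm holds its last target. There are 200 camera calls.

## Working session

There is one attempt and no reset: what is moved stays moved. The work goes in short steps, Python scripts to look and compute and a tool call to move; the robot and the scene stay as the last step left them, time stands still between calls to the robot, and variables do not carry over. Pictures are saved under pics/ and viewed, at most 14 in all, crops included, and the job is handed in when it is done.

Besides the shell and the picture viewer there is one more tool, called as name(argument=value, ...), one argument or row to a line, values as JSON. play_rows: Moves the arm, as the interface text tells. Its arguments: {"type":"object","properties":{"rows":{"type":"array","items":{"type":"array","items":{"type":"array","items":{"type":"number"}}}},"squeeze":{"type":"number"}},"required":["rows"]}

```bash
ls; mkdir -p pics
python3 - <<'E'
from plant import r
import cv2
for n in("top","scene"):
    im=r.capture(n); cv2.imwrite(f"pics/{n}0.png",im[:,:,::-1]); c=r.camera_info(n); print(n,c)
print(r.get_state()); print(r.camera_info("wrist"))
E
```

```text
pics
top {'fovy': 57.524686310983306, 'cx': 245.8754606575434, 'cy': 193.4513898924073, 'pose': array([[ 8.26131272e-04, -9.94417677e-01,  1.05512094e-01,
         4.83663312e-01],
       [-9.99974765e-01, -7.70135424e-05,  7.10370507e-03,
         1.03501099e-02],
       [-7.05592403e-03, -1.05515300e-01, -9.94392646e-01,
         9.60041488e-01],
       [ 0.00000000e+00,  0.00000000e+00,  0.00000000e+00,
         1.00000000e+00]])}
scene {'fovy': 45.41429154297208, 'cx': 251.65916967326407, 'cy': 191.8501547567223, 'pose': array([[-0.29776109,  0.72787844, -0.61768221,  1.32952229],
       [ 0.95453131,  0.23678853, -0.18111095,  0.2085532 ],
       [ 0.01443331, -0.6435248 , -0.76528917,  0.96437927],
       [ 0.        ,  0.        ,  0.        ,  1.        ]])}
{'time_s': 0.1, 'joints': array([-6.00384584e+01,  2.05868533e+01,  6.38868507e-01, -1.66157548e-02,
       -7.01350979e+01, -1.65072398e+01]), 'qd': array([-0.09861593, -0.07241157,  0.1684647 ,  0.06925113, -0.0118284 ,
        0.00445453]), 'joint_torque': array([-1.08100619e-03, -5.84166133e+01,  2.93748933e+01,  7.01544553e+00,
        1.01290934e-02, -6.95118842e-05]), 'tcp_pos': array([ 0.15690434, -0.65600648,  0.18602416]), 'eef_rot': array([ 1.79915903e+02, -8.63195007e-03, -1.66551349e+02]), 'contact_force': array([ 0.62575477,  0.08180024, -0.47744002]), 'moment': array([0.00077947, 0.09270812, 0.01304982]), 'gripper_force': 0.0, 'gripper_width': 0.08773960829269303}
{'fovy': 65.70646984690485, 'cx': 253.13535098215374, 'cy': 191.01773410657984, 'pose': array([[-0.23285498,  0.93526033,  0.26658332,  0.08610032],
       [ 0.97250976,  0.22342203,  0.06563044, -0.6730613 ],
       [ 0.00182097,  0.27453725, -0.96157474,  0.38491396],
       [ 0.        ,  0.        ,  0.        ,  1.        ]])}
```

View pics/top0.png

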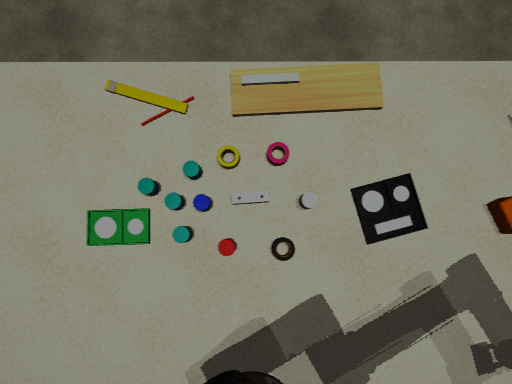

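View pics/scene0.png

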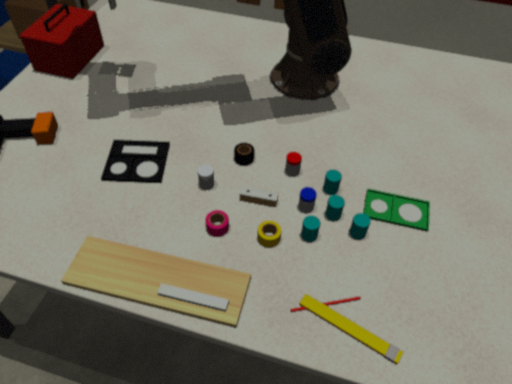

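Top view: yellow tape (228,157), pink tape (278,154), batten (250,198), red tin (227,247), white tin (308,200) and black tape (283,248). The green tray is at (119,227) and the black tray at (389,208).

Blue-lid candidates are the blue tin (202,203) and the turquoise ones at (192,170), (148,187), (174,202) and (182,235). The only truly blue one is (202,203). The grey strip on the board (270,78), the ruler and the red pencil don't match the listed items. I'll measure and make a confirming crop.

```bash
cat > h.py <<'E'
import numpy as np, cv2
from plant import r
def ray(info,u,v,z):
    f=192/np.tan(np.radians(info['fovy']/2)); P=info['pose']
    d=P[:3,:3]@np.array([(u-info['cx'])/f,(v-info['cy'])/f,1]); o=P[:3,3]
    return o+d*(z-o[2])/d[2]
def blobs(mask,box,amin=15):
    m=np.zeros_like(mask); x0,y0,x1,y1=box; m[y0:y1,x0:x1]=mask[y0:y1,x0:x1]
    cs=cv2.findContours(m,cv2.RETR_EXTERNAL,cv2.CHAIN_APPROX_NONE)[0]
    return sorted([cv2.convexHull(c) for c in cs if cv2.contourArea(c)>amin],key=cv2.contourArea,reverse=True)
def cen(c):
    m=cv2.moments(c); return m['m10']/m['m00'],m['m01']/m['m00']
def hsv(im): return cv2.cvtColor(im,cv2.COLOR_RGB2HSV)
def rng(h,a,b): return cv2.inRange(h,np.array(a),np.array(b))
def go(xyz,yaw=None):
    """shares (x,y,z,turn) from the measured pose to TCP xyz, closing-axis yaw (mod 180)"""
    s=r.get_state(); yw=np.radians(s['eef_rot'][2]); d=np.array(xyz)-s['tcp_pos']
    c,n=np.cos(yw),np.sin(yw)
    sh=[c*d[0]+n*d[1], n*d[0]-c*d[1], -d[2]]
    t=0
    if yaw is not None:
        ya=yw-np.pi/2          # world angle of the tool y axis
        t=-((np.radians(yaw)-ya+np.pi/2)%np.pi-np.pi/2)
    return np.round(np.array([*(np.array(sh)/.5),t/1.5]),3), np.round(s['tcp_pos'],4), round(s['time_s'],2)
E
python3 - <<'E'
from h import *
im=r.capture("top"); c=r.camera_info("top"); h=hsv(im)
im2=r.capture("scene"); c2=r.camera_info("scene"); h2=hsv(im2)
for n,lo,hi,b,b2,z in [("yellow",(20,100,60),(35,255,255),(210,140,245,172),(255,215,290,250),.019),
  ("pink",(155,100,60),(178,255,255),(262,138,295,170),(200,205,235,240),.019),
  ("blue",(110,100,60),(130,255,255),(185,190,215,215),(295,180,320,205),.053),
  ("red",(0,120,60),(9,255,255),(215,235,240,260),(283,148,305,168),.053),
  ("turq",(80,100,50),(100,255,255),(130,150,215,250),(290,165,375,245),.053),
  ("white",(0,0,140),(180,60,255),(297,190,320,204),(195,163,217,178),.053),
  ("blacktape",(0,0,0),(180,255,70),(268,234,298,264),(230,138,260,170),.019),
  ("green",(50,100,40),(75,255,255),(80,200,160,250),(360,185,435,235),.012),
  ("blacktray",(0,0,0),(180,255,70),(345,170,435,250),(98,135,175,187),.012)]:
    for cam,hh,bb in((c,h,b),(c2,h2,b2)):
        for k in blobs(rng(hh,lo,hi),bb):
            u,v=cen(k); print(n,np.round((u,v),1),cv2.contourArea(k),np.round(ray(cam,u,v,z),4))
g=lambda k,z,cam:[ray(cam,*cen(k),z)]
for n,b,z in(("gp",(90,210,150,245),.004),("bp",(355,180,425,240),.004),("batten",(228,188,274,208),.03)):
    for k in blobs(rng(h,(0,0,150 if n!="batten" else 140),(180,60,255)),b):
        (u,v),wh,a=cv2.minAreaRect(k); bx=cv2.boxPoints(((u,v),wh,a))
        p=[ray(c,*q,z) for q in bx]; e=max([p[1]-p[0],p[2]-p[1]],key=lambda q:np.linalg.norm(q))
        print(n,np.round(cen(k),1),np.round(wh,1),np.round(ray(c,*cen(k),z),4),"long ang",round(np.degrees(np.arctan2(e[1],e[0])),1))
cv2.imwrite("pics/crop.png",cv2.resize(im[135:270,130:330],None,fx=4,fy=4,interpolation=cv2.INTER_CUBIC)[:,:,::-1])
E
```

```text
yellow [227.8 155.7] 375.0 [0.6875 0.0668 0.019 ]
yellow [269.  233.1] 498.0 [0.682  0.0662 0.019 ]
pink [277.7 152.5] 363.5 [ 0.6963 -0.0699  0.019 ]
pink [216.5 222. ] 442.5 [ 0.6899 -0.0706  0.019 ]
blue [201.1 201.9] 203.5 [0.5577 0.1333 0.053 ]
blue [307.8 193.6] 158.0 [0.5547 0.1331 0.053 ]
red [226.4 247. ] 217.5 [0.4417 0.0666 0.053 ]
red [293.7 157.6] 134.0 [0.4391 0.0668 0.053 ]
turq [180.9 234. ] 207.0 [0.4746 0.1844 0.053 ]
turq [145.8 185.5] 196.0 [0.6009 0.279  0.053 ]
turq [172.7 200.4] 195.5 [0.5616 0.2075 0.053 ]
turq [190.7 168.5] 194.0 [0.646  0.1619 0.053 ]
turq [361.5 220.1] 188.5 [0.5969 0.2791 0.053 ]
turq [311.  222.7] 177.5 [0.6433 0.1615 0.053 ]
turq [335.5 201.3] 173.0 [0.5577 0.2064 0.053 ]
turq [333.2 175.9] 140.0 [0.4727 0.1842 0.053 ]
white [308.8 196.1] 261.0 [ 0.5729 -0.147   0.053 ]
white [205.5 170. ] 294.0 [ 0.5589 -0.1485  0.053 ]
blacktape [282.5 248.5] 410.0 [ 0.4362 -0.0804  0.019 ]
blacktape [243.6 154. ] 361.0 [ 0.437  -0.0799  0.019 ]
green [117.9 226.7] 2180.5 [0.4939 0.3633 0.012 ]
green [396.8 209.2] 1785.5 [0.4994 0.366  0.012 ]
blacktray [388.4 208.4] 3630.0 [ 0.5436 -0.3685  0.012 ]
blacktray [135.9 161.3] 2370.0 [ 0.5544 -0.3654  0.012 ]
batten [250.5 197.5] [19. 45.] [0.5715 0.0046 0.03  ] long ang -90.0
```

View pics/crop.png

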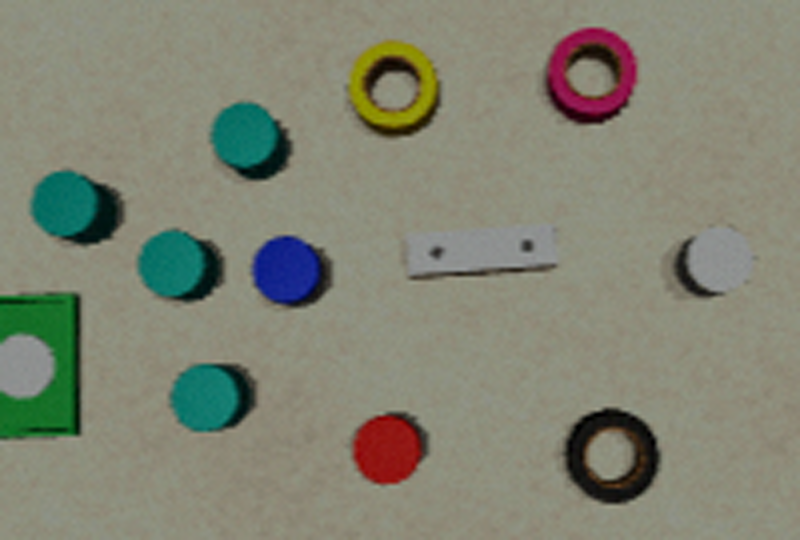

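The crop confirms the blue tin at crop (287,270), clearly blue next to the turquoise ones. The batten is at crop (481,251), tilted about 3° in the picture. Next I triangulate the tapes and measure the patches.

Run:
```python
from h import *
im=r.capture("top"); c=r.camera_info("top"); h=hsv(im)
im2=r.capture("scene"); c2=r.camera_info("scene"); h2=hsv(im2)
def R(info,p):
    a=ray(info,*p,0);b=ray(info,*p,.1); return a,(b-a)/np.linalg.norm(b-a)
def tri(p,q):
    a,d=R(c,p);b,e=R(c2,q); t=np.linalg.lstsq(np.c_[d,-e],b-a,rcond=None)[0]
    x,y=a+t[0]*d,b+t[1]*e; return np.round((x+y)/2,4),round(np.linalg.norm(x-y),4)
print("yellow",tri((227.8,155.7),(269,233.1)),"pink",tri((277.7,152.5),(216.5,222)))
print("blue",tri((201.1,201.9),(307.8,193.6)),"red",tri((226.4,247),(293.7,157.6)))
for n,lo,hi,b,b2 in(("g",(50,100,30),(75,255,255),(80,200,160,250),(360,185,435,235)),("b",(0,0,0),(180,255,75),(345,170,435,250),(98,135,175,187))):
  for cam,hh,bb in((c,h,b),(c2,h2,b2)):
    T=blobs(rng(hh,lo,hi),bb)[0]; m=np.zeros(hh.shape[:2],np.uint8); cv2.drawContours(m,[T],-1,255,-1); m=cv2.erode(m,np.ones((5,5)))
    pts=[]
    for k in blobs(rng(hh,(0,0,110),(180,60,255))&m,bb):
        p=ray(cam,*cen(k),.004); pts.append(p[:2]); print(n,np.round(cen(k),1),cv2.contourArea(k),np.round(p,4))
    d=pts[0]-pts[1]; print("  d0-1",np.round(d,4),np.linalg.norm(d).round(4))
k=blobs(rng(h,(0,0,0),(180,22,255)),(222,184,282,212)); print([(cv2.minAreaRect(q),ray(c,*cen(q),.03).round(4)) for q in k[:3]])
v=h[184:212,222:282]; print(v[14,:,1],v[14,:,2])
```

```text
yellow (array([0.6861, 0.0668, 0.0249]), np.float64(0.001)) pink (array([ 0.6946, -0.069 ,  0.0257]), np.float64(0.0009))
blue (array([0.5575, 0.1332, 0.0563]), np.float64(0.0005)) red (array([0.4417, 0.0669, 0.0553]), np.float64(0.0007))
g [105.2 227.2] 346.5 [0.4924 0.401  0.004 ]
g [135.1 226.1] 173.0 [0.4955 0.3193 0.004 ]
  d0-1 [-0.0031  0.0817] 0.0818
g [409.9 212.5] 301.5 [0.4927 0.4018 0.004 ]
g [378.6 205.7] 148.5 [0.4956 0.3194 0.004 ]
  d0-1 [-0.0029  0.0824] 0.0824
b [392.8 224.5] 342.0 [ 0.5004 -0.3818  0.004 ]
b [372.  200.9] 334.5 [ 0.5647 -0.3279  0.004 ]
b [400.5 193.1] 172.5 [ 0.5862 -0.4066  0.004 ]
  d0-1 [-0.0643 -0.0539] 0.0839
b [146.8 168.8] 228.0 [ 0.565  -0.3278  0.004 ]
b [139.3 149.4] 209.0 [ 0.5008 -0.3827  0.004 ]
b [118.  167.8] 117.5 [ 0.5866 -0.4071  0.004 ]
  d0-1 [0.0642 0.0549] 0.0845
[(((250.19032287597656, 196.6649932861328), (10.61581039428711, 38.04592514038086), 85.91438293457031), array([0.5734, 0.006 , 0.03  ]))]
[28 32 32 32 37 30 29 32 41 30  5  7  4  5  3  5  9  9  5  6  8  7  4  5
  9  2  4  5  4  5  5  9  5  0  4  4  2  9  5 10  0  5  7  4  5  2  4 14
 27 28 30 34 32 37 32 29 33 37 36 28] [144 144 145 142 144 144 148 143 130 129 141 144 142 148 147 103  55  54
 101 138 150 146 144 143 145 145 144 146 144 146 144 146 144 145 145 144
 144 146 145 150 144 145 148 143 147 146 145 146 144 146 146 144 145 143
 145 143 145 143 149 145]
```

```bash
cat > plan.py <<'E'
from h import *
def plan(wps):
    """wps: (x,y,z,axis or None). Prints the shares per call, each <=0.29 m and <=54 deg, with tracked tool frame."""
    s=r.get_state(); p=s['tcp_pos'].copy(); yw=np.radians(s['eef_rot'][2])
    print("t",round(s['time_s'],2),p.round(4),"axis",round((s['eef_rot'][2]-90)%180,1),"w",round(s['gripper_width'],4),"J",s['joints'].round(0))
    for x,y,z,ax in wps:
        q=np.array([x,y,z]); dy=0
        if ax is not None: dy=(np.radians(ax)-(yw-np.pi/2)+np.pi/2)%np.pi-np.pi/2
        n=int(max(np.ceil(np.linalg.norm(q-p)/.29),np.ceil(abs(dy)/np.radians(54)),1)); st=(q-p)/n
        print("->",(x,y,z,ax))
        for i in range(n):
            c,k=np.cos(yw),np.sin(yw)
            print("   ",np.round([(c*st[0]+k*st[1])/.5,(k*st[0]-c*st[1])/.5,-st[2]/.5,-dy/n/1.5],3))
            p=p+st; yw+=dy/n
E
python3 -c "
from plan import *
plan([(.572,.0055,.12,3.5)])"
```

```text
t 0.3 [ 0.157  -0.6563  0.1865] axis 103.5 w 0.0877 J [-60.  21.   1.  -0. -70. -17.]
-> (0.572, 0.0055, 0.12, 3.5)
    [-0.372  0.365  0.044 -0.31 ]
    [-0.496  0.159  0.044 -0.31 ]
    [-0.515 -0.081  0.044 -0.31 ]
```

play_rows(
  rows=[
    [[0,-0.372,0.365,0.044,-0.31],[0,-0.372,0.365,0.044,-0.31],[0,-0.372,0.365,0.044,-0.31],[0,-0.372,0.365,0.044,-0.31],[0,-0.372,0.365,0.044,-0.31],[0,-0.372,0.365,0.044,-0.31],[0,-0.372,0.365,0.044,-0.31],[0,-0.372,0.365,0.044,-0.31]],
  ],
  squeeze=25,
)

```text
time_s: 0.97
tcp_pos: [0.2969, -0.4333, 0.1652]
eef_rot: [-180.0, 0.0, -139.7]
contact_force: [-0.3, -0.5, 0.7]
gripper_width: 0.0877
gripper_force: 0.0
```

play_rows(
  rows=[
    [[0,-0.496,0.159,0.044,-0.31],[0,-0.496,0.159,0.044,-0.31],[0,-0.496,0.159,0.044,-0.31],[0,-0.496,0.159,0.044,-0.31],[0,-0.496,0.159,0.044,-0.31],[0,-0.496,0.159,0.044,-0.31],[0,-0.496,0.159,0.044,-0.31],[0,-0.496,0.159,0.044,-0.31]],
  ],
)

```text
time_s: 1.63
tcp_pos: [0.4356, -0.2135, 0.1428]
eef_rot: [-180.0, 0.0, -113.1]
contact_force: [0.6, -0.8, -1.3]
gripper_width: 0.0877
gripper_force: 0.0
```

play_rows(
  rows=[
    [[0,-0.515,-0.081,0.044,-0.31],[0,-0.515,-0.081,0.044,-0.31],[0,-0.515,-0.081,0.044,-0.31],[0,-0.515,-0.081,0.044,-0.31],[0,-0.515,-0.081,0.044,-0.31],[0,-0.515,-0.081,0.044,-0.31],[0,-0.515,-0.081,0.044,-0.31],[0,-0.515,-0.081,0.044,-0.31]],
  ],
)

```text
time_s: 2.3
tcp_pos: [0.5745, 0.0066, 0.12]
eef_rot: [180.0, -0.0, -86.5]
contact_force: [0.0, -0.4, -0.4]
gripper_width: 0.0874
gripper_force: 0.0
```

```bash
python3 -c "
from plan import *
plan([(.572,.0055,.012,3.5),(.572,.0055,.13,3.5),(.5006,-.382,.13,15.2),(.5006,-.382,.018,15.2)])
im=r.capture('wrist');cv2.imwrite('pics/w1.png',im[:,:,::-1])"
```

```text
t 2.3 [0.5745 0.0066 0.12  ] axis 3.5 w 0.0874 J [ 20.  14. -18.   0. -58. -17.]
-> (0.572, 0.0055, 0.012, 3.5)
    [ 0.002  0.005  0.216 -0.   ]
-> (0.572, 0.0055, 0.13, 3.5)
    [ 0.    -0.    -0.236 -0.   ]
-> (0.5006, -0.382, 0.13, 15.2)
    [ 0.382  0.095 -0.    -0.068]
    [ 0.371  0.133 -0.    -0.068]
-> (0.5006, -0.382, 0.018, 15.2)
    [ 0.    -0.     0.224 -0.   ]
```

View pics/w1.png

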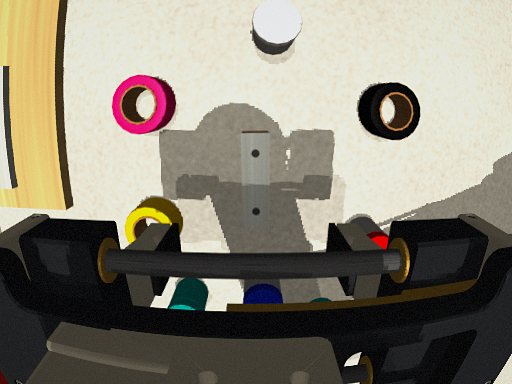

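The wrist view shows the batten upright at (255,170), centred between the fingers and aligned with them. Pink is at (145,103) and black at (388,110), both clear. I'll grasp.

play_rows(
  rows=[
    [[0,0.002,0.005,0.06,0],[0,0.002,0.005,0.12,0],[0,0.002,0.005,0.17,0],[0,0.002,0.005,0.205,0],[0,0.002,0.005,0.216,0],[0,0.002,0.005,0.216,0],[1,0.002,0.005,0.216,0],[1,0.002,0.005,0.216,0]],
  ],
  squeeze=25,
)

```text
time_s: 3.02
tcp_pos: [0.5715, 0.0039, 0.0144]
eef_rot: [-179.9, 0.0, -86.6]
contact_force: [-0.5, 0.8, 0.8]
gripper_width: 0.0792
gripper_force: 0.0
```

play_rows(
  rows=[
    [[1,0,0,0,0],[1,0,0,0,0],[1,0,0,0,0],[1,0,0,0,0],[1,0,0,0,0],[1,0,0,0,0],[1,0,0,-0.02,0],[1,0,0,-0.04,0]],
  ],
)

```text
time_s: 3.68
tcp_pos: [0.57, 0.0041, 0.0331]
eef_rot: [179.9, -0.0, -86.6]
contact_force: [0.8, 0.1, 0.3]
gripper_width: 0.0263
gripper_force: 0.0
```

play_rows(
  rows=[
    [[1,0,0,0.04,0],[1,0,0,0.04,0],[1,0,0,0.04,0],[1,0,0,0.04,0],[1,0,0,0.04,0],[1,0,0,0.04,0],[1,0,0,0.04,0],[1,0,0,0.04,0]],
  ],
)

```text
time_s: 4.35
tcp_pos: [0.5705, 0.0043, 0.0131]
eef_rot: [-180.0, 0.0, -86.6]
contact_force: [-1.3, 0.2, -0.1]
gripper_width: 0.0004
gripper_force: 0.0
```

```bash
python3 -c "
from plan import *
plan([])
im=r.capture('wrist');cv2.imwrite('pics/w2.png',im[:,:,::-1])"
```

```text
t 4.35 [0.5705 0.0043 0.0131] axis 3.4 w 0.0004 J [ 20.  21. -25.   0. -44. -17.]
```

View pics/w2.png

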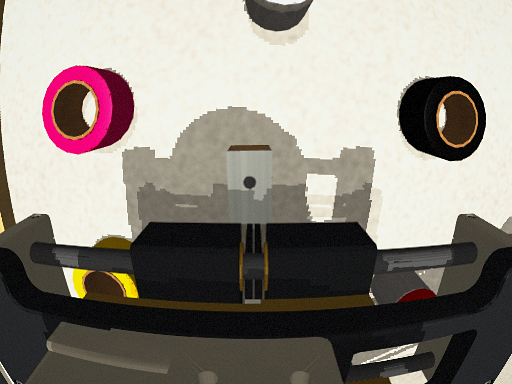

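The fingers shut on nothing (opening 0.4 mm). The batten end is visible at (250,150) to (250,225), in front of the fingers. I'll check with the fixed cameras.

```bash
python3 -c "
from plan import *
a=r.capture('top')[130:270,170:330];b=r.capture('scene')[110:250,190:350]
cv2.imwrite('pics/t2.png',cv2.resize(np.vstack([a,b]),None,fx=2.1,fy=2.1,interpolation=cv2.INTER_CUBIC)[:,:,::-1])"
```

```text
(no output)
```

View pics/t2.png

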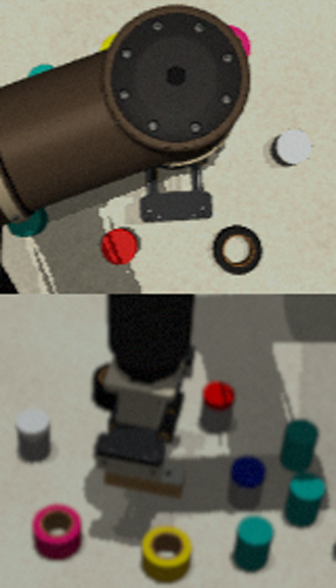

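```bash
cat >> h.py <<'E'
def wray(info,u,v,z):
    f=192/np.tan(np.radians(info['fovy']/2)); P=info['pose']; dx,dy=u-info['cx'],v-info['cy']; q=np.hypot(dx,dy); th=q/f
    d=P[:3,:3]@np.array([np.sin(th)*dx/q,np.sin(th)*dy/q,np.cos(th)]); o=P[:3,3]
    return (o+d*(z-o[2])/d[2]).round(4)
E
python3 -c "
from h import *
i=r.camera_info('wrist')
for p in((229,150),(271,150),(250,183),(229,220),(271,220)):print(wray(i,*p,.03))
print('pink top',wray(i,76,110,.038),'black',wray(i,450,120,.038),'closed fingers px 250,270 z.02',wray(i,250,290,.02), i['pose'][:3,3])
c=r.camera_info('scene')
for p in((103,470),(182,478),(183,492),(107,485)): print(ray(c,190+p[0]/2.1,110+(p[1]-294)/2.1,.03).round(3))
"
```

```text
[ 0.5892 -0.0427  0.03  ]
[ 0.5634 -0.0442  0.03  ]
[ 0.5751 -0.0224  0.03  ]
[0.5875 0.0035 0.03  ]
[0.5599 0.0018 0.03  ]
pink top [ 0.6918 -0.0676  0.038 ] black [ 0.4428 -0.0774  0.038 ] closed fingers px 250,270 z.02 [0.5704 0.0652 0.02  ] [ 0.57575952 -0.06907215  0.21181794]
[ 0.592 -0.042  0.03 ]
[0.574 0.056 0.03 ]
[0.595 0.063 0.03 ]
[ 0.614 -0.03   0.03 ]
```

```bash
cat >> h.py <<'E'
def wpix(info,X):
    f=192/np.tan(np.radians(info['fovy']/2)); P=info['pose']; c=P[:3,:3].T@(np.array(X)-P[:3,3]); th=np.arctan2(np.hypot(*c[:2]),c[2])
    return (np.array([info['cx'],info['cy']])+f*th*c[:2]/np.hypot(*c[:2])).round(0)
E
python3 -c "
from h import *
i=r.camera_info('wrist');t=r.get_state()['tcp_pos']
for dz in(0,.019,.04,.066,.1):print(dz,wpix(i,t+[0,0,dz]))
im=r.capture('wrist');cv2.imwrite('pics/w3.png',cv2.resize(im[130:330,120:390],None,fx=2.9,fy=2.9,interpolation=cv2.INTER_CUBIC)[:,:,::-1])
"
```

```text
0 [255. 214.]
0.019 [255. 224.]
0.04 [255. 237.]
0.066 [255. 259.]
0.1 [256. 299.]
```

View pics/w3.png

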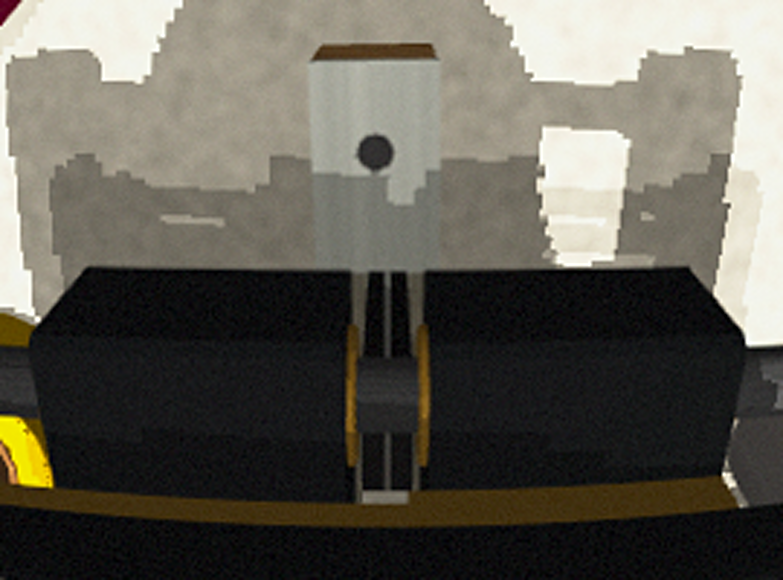

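The batten hasn't moved. The shut fingers seem to end above it, although the reported TCP is at z = 0.013. I'll raise the hand and look at the fingertips.

play_rows(
  rows=[
    [[0,0,0,-0.05,0],[0,0,0,-0.1,0],[0,0,0,-0.15,0],[0,0,0,-0.2,0],[0,0,0,-0.2,0],[0,0,0,-0.2,0],[0,0,0,-0.2,0],[0,0,0,-0.2,0]],
  ],
)

```text
time_s: 5.22
tcp_pos: [0.5696, 0.0041, 0.1118]
eef_rot: [179.9, -0.0, -86.6]
contact_force: [0.5, -0.4, -0.8]
gripper_width: 0.0481
gripper_force: 0.0
```

```bash
python3 -c "
from h import *
i=r.camera_info('wrist');s=r.get_state();t=s['tcp_pos'];print(t,s['gripper_width'])
ya=np.radians(s['eef_rot'][2]);y=np.array([np.sin(ya),-np.cos(ya),0]);x=np.array([np.cos(ya),np.sin(ya),0])
w=r.capture('wrist').copy();sc=r.capture('scene').copy();c=r.camera_info('scene')
f=192/np.tan(np.radians(c['fovy']/2));P=c['pose']
for sg in(-1,1):
  for dz in(0,.02,.04):
    X=t+sg*s['gripper_width']/2*y+x*.0095+[0,0,dz];print(sg,dz,wpix(i,X),end=' ')
    q=P[:3,:3].T@(X-P[:3,3]);print('scene',(f*q[:2]/q[2]+[c['cx'],c['cy']]).round(0))
a=cv2.resize(w[150:310,110:400],None,fx=2.7,fy=2.7);b=cv2.resize(sc[80:220,200:340],(300,300),interpolation=cv2.INTER_CUBIC)
b=cv2.resize(b,(432,432)); 
o=np.zeros((432,783,3),np.uint8);o[:]=a[:432,:783];cv2.imwrite('pics/w4.png',o[:,:,::-1]);cv2.imwrite('pics/s4.png',cv2.resize(sc[80:220,200:360],None,fx=4,fy=4,interpolation=cv2.INTER_CUBIC)[:,:,::-1])
"
```

```text
[0.56962498 0.00410549 0.11178497] 0.048132907722073924
-1 0 [221. 201.] scene [253. 177.]
-1 0.02 [217. 210.] scene [253. 172.]
-1 0.04 [214. 222.] scene [253. 166.]
1 0 [289. 201.] scene [258. 164.]
1 0.02 [292. 210.] scene [258. 158.]
1 0.04 [297. 222.] scene [258. 152.]
```

View pics/s4.png

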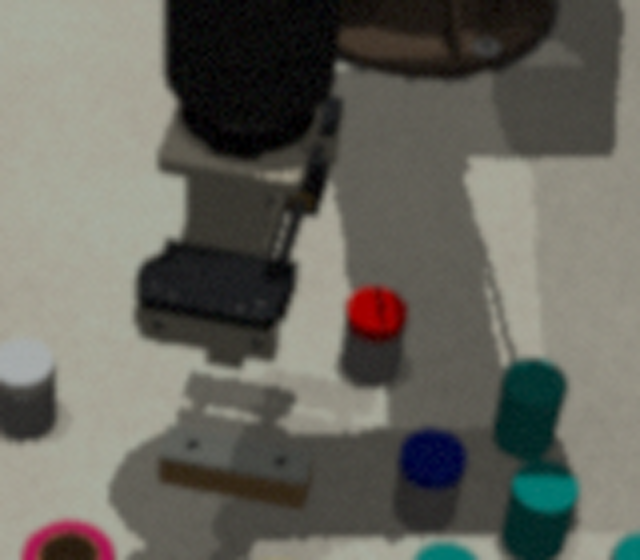

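View pics/w4.png

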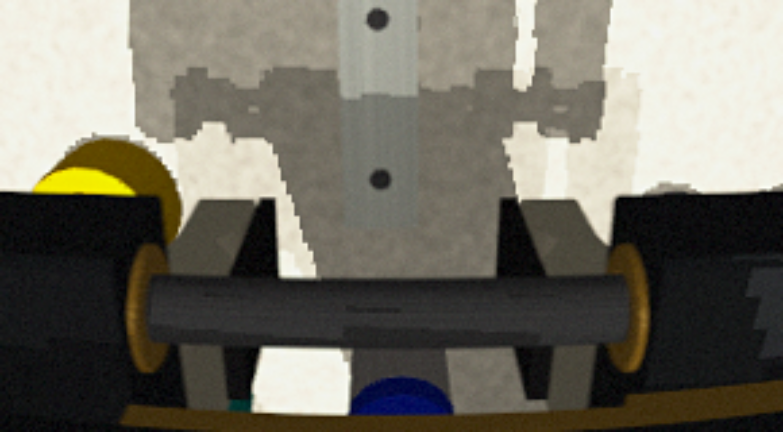

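```bash
python3 -c "
from h import *
print(r.grip_depth)
i=r.camera_info('wrist');s=r.get_state();t=s['tcp_pos']
ya=np.radians(s['eef_rot'][2]);y=np.array([np.sin(ya),-np.cos(ya),0]);x=np.array([np.cos(ya),np.sin(ya),0])
for xo in(.02,.03,.039):
  print(xo,[(dz,wpix(i,t+x*xo+[0,0,dz])[1]) for dz in(.05,.06,.07,.08,.09,.1)])
print([(dz,wpix(i,t+x*.0095+y*.024+[0,0,dz]),wpix(i,t-x*.0095+y*.024+[0,0,dz])) for dz in(.03,.04,.05)])
"
```

```text
0.0188
0.02 [(0.05, np.float64(211.0)), (0.06, np.float64(218.0)), (0.07, np.float64(225.0)), (0.08, np.float64(234.0)), (0.09, np.float64(244.0)), (0.1, np.float64(256.0))]
0.03 [(0.05, np.float64(193.0)), (0.06, np.float64(199.0)), (0.07, np.float64(205.0)), (0.08, np.float64(213.0)), (0.09, np.float64(221.0)), (0.1, np.float64(232.0))]
0.039 [(0.05, np.float64(176.0)), (0.06, np.float64(181.0)), (0.07, np.float64(186.0)), (0.08, np.float64(192.0)), (0.09, np.float64(200.0)), (0.1, np.float64(208.0))]
[(0.03, array([294., 216.]), array([293., 244.])), (0.04, array([297., 222.]), array([295., 251.])), (0.05, array([299., 229.]), array([297., 259.]))]
```

The wrist crop shows the open pad tips at px (212,224) and (295,224). That puts them about 41 mm behind the reported TCP, and the block edges shift by the same amount. So the real fingertips are about 41 mm higher than reported. I'll descend lower in steps and watch the force.

play_rows(
  rows=[
    [[0,0,0,0.06,0],[0,0,0,0.12,0],[0,0,0,0.17,0],[0,0,0,0.21,0],[0,-0.003,-0.005,0.24,0],[0,-0.003,-0.005,0.25,0],[0,-0.003,-0.005,0.25,0],[0,-0.003,-0.005,0.25,0]],
  ],
)

```text
time_s: 5.98
tcp_pos: [0.5729, 0.0058, -0.0121]
eef_rot: [180.0, -0.0, -86.6]
contact_force: [0.3, 0.4, -0.3]
gripper_width: 0.0877
gripper_force: 0.0
```

play_rows(
  rows=[
    [[0,0,0,0.01,0],[0,0,0,0.02,0],[0,0,0,0.03,0],[0,0,0,0.03,0],[1,0,0,0.03,0],[1,0,0,0.03,0],[1,0,0,0.03,0],[1,0,0,0.03,0]],
  ],
)

```text
time_s: 6.65
tcp_pos: [0.573, 0.006, -0.0269]
eef_rot: [-180.0, 0.0, -86.6]
contact_force: [0.7, 0.0, -0.6]
gripper_width: 0.0664
gripper_force: 0.0
```

play_rows(
  rows=[
    [[1,0,0,0,0],[1,0,0,0,0],[1,0,0,0,0],[1,0,0,0,0],[1,0,0,0,0],[1,0,0,0,0],[1,0,0,0,0],[1,0,0,0,0]],
  ],
)

```text
time_s: 7.32
tcp_pos: [0.5728, 0.0059, -0.0271]
eef_rot: [180.0, -0.0, -86.6]
contact_force: [0.3, -0.3, -0.2]
gripper_width: 0.028
gripper_force: 24.9
```

Batten is gripped: opening 28 mm, grip 24.9 N. The 41 mm offset is confirmed.

```bash
python3 -c "
from plan import *
plan([(.573,.006,.07,None),(.5006,-.382,.07,15.2),(.5006,-.382,-.022,None),(.5006,-.382,.05,None),(.6945,-.0695,.05,60)])"
```

```text
t 7.32 [ 0.5728  0.0059 -0.0271] axis 3.4 w 0.028 J [ 20.  24. -26.  -0. -40. -17.]
-> (0.573, 0.006, 0.07, None)
    [-0.    -0.    -0.194  0.   ]
-> (0.5006, -0.382, 0.07, 15.2)
    [ 0.383  0.095 -0.    -0.069]
    [ 0.371  0.134 -0.    -0.069]
-> (0.5006, -0.382, -0.022, None)
    [ 0.    -0.     0.184  0.   ]
-> (0.5006, -0.382, 0.05, None)
    [ 0.    -0.    -0.144  0.   ]
-> (0.6945, -0.0695, 0.05, 60)
    [-0.251 -0.269 -0.    -0.261]
    [-0.129 -0.344 -0.    -0.261]
```

play_rows(
  rows=[
    [[1,0,0,-0.05,0],[1,0,0,-0.1,0],[1,0,0,-0.15,0],[1,0,0,-0.194,0],[1,0,0,-0.194,0],[1,0,0,-0.194,0],[1,0,0,-0.194,0],[1,0,0,-0.194,0]],
  ],
)

```text
time_s: 7.98
tcp_pos: [0.5719, 0.0057, 0.0687]
eef_rot: [179.9, -0.0, -86.6]
contact_force: [-0.6, 0.8, -0.8]
gripper_width: 0.028
gripper_force: 24.9
```

play_rows(
  rows=[
    [[1,0.05,0.012,0,-0.01],[1,0.11,0.028,0,-0.02],[1,0.17,0.043,0,-0.03],[1,0.23,0.058,0,-0.04],[1,0.29,0.073,0,-0.05],[1,0.34,0.085,0,-0.06],[1,0.383,0.095,0,-0.069],[1,0.383,0.095,0,-0.069]],
  ],
)

```text
time_s: 8.65
tcp_pos: [0.5348, -0.1911, 0.0684]
eef_rot: [179.8, 0.0, -80.8]
contact_force: [-0.2, 0.6, -1.1]
gripper_width: 0.0284
gripper_force: 24.9
```

play_rows(
  rows=[
    [[1,0.06,0.02,0,-0.01],[1,0.12,0.042,0,-0.02],[1,0.18,0.065,0,-0.03],[1,0.24,0.088,0,-0.04],[1,0.3,0.11,0,-0.055],[1,0.345,0.125,0,-0.069],[1,0.371,0.134,0,-0.069],[1,0.371,0.134,0,-0.069]],
  ],
)

```text
time_s: 9.32
tcp_pos: [0.4994, -0.3839, 0.0683]
eef_rot: [179.9, 0.1, -74.9]
contact_force: [0.6, 0.6, -0.3]
gripper_width: 0.0279
gripper_force: 24.9
```

```bash
python3 -c "
from plan import *
plan([(.5006,-.382,-.022,15.2)])"
```

```text
t 9.32 [ 0.4994 -0.3839  0.0683] axis 15.1 w 0.0279 J [-20.  22. -14.   0. -54.  35.]
-> (0.5006, -0.382, -0.022, 15.2)
    [-0.003 -0.003  0.181 -0.002]
```

play_rows(
  rows=[
    [[1,0,0,0.05,0],[1,-0.003,-0.003,0.1,0],[1,-0.003,-0.003,0.14,0],[1,-0.003,-0.003,0.165,0],[1,-0.003,-0.003,0.176,0],[1,-0.003,-0.003,0.18,0],[1,-0.003,-0.003,0.18,0],[1,-0.003,-0.003,0.18,0]],
  ],
)

```text
time_s: 9.98
tcp_pos: [0.5024, -0.38, -0.0194]
eef_rot: [-180.0, -0.0, -74.7]
contact_force: [0.3, 0.5, -0.2]
gripper_width: 0.0277
gripper_force: 24.9
```

play_rows(
  rows=[
    [[0.3,0,0,0,0],[0.3,0,0,0,0],[0.3,0,0,0,0],[0.3,0,0,-0.03,0],[0.3,0,0,-0.09,0],[0.3,0,0,-0.14,0],[0,0,0,-0.14,0],[0,0,0,-0.14,0]],
  ],
)

```text
time_s: 10.65
tcp_pos: [0.5031, -0.3807, 0.0523]
eef_rot: [-179.8, -0.2, -74.8]
contact_force: [-0.6, 0.7, -1.4]
gripper_width: 0.0694
gripper_force: 0.0
```

```bash
python3 -c "
from plan import *
plan([(.6945,-.0695,.05,60),(.6945,-.0695,-.026,None)])"
```

```text
t 10.65 [ 0.5031 -0.3807  0.0523] axis 15.2 w 0.0694 J [-19.  23. -15.   0. -52.  35.]
-> (0.6945, -0.0695, 0.05, 60)
    [-0.25  -0.266  0.002 -0.26 ]
    [-0.13  -0.342  0.002 -0.26 ]
-> (0.6945, -0.0695, -0.026, None)
    [ 0.    -0.     0.152  0.   ]
```

play_rows(
  rows=[
    [[0,-0.25,-0.266,0,-0.26],[0,-0.25,-0.266,0,-0.26],[0,-0.25,-0.266,0,-0.26],[0,-0.25,-0.266,0,-0.26],[0,-0.25,-0.266,0,-0.26],[0,-0.25,-0.266,0,-0.26],[0,-0.25,-0.266,0,-0.26],[0,-0.25,-0.266,0,-0.26]],
  ],
)

```text
time_s: 11.32
tcp_pos: [0.5963, -0.2247, 0.0491]
eef_rot: [179.9, 0.1, -52.4]
contact_force: [-0.4, -0.7, 0.4]
gripper_width: 0.0875
gripper_force: 0.0
```

play_rows(
  rows=[
    [[0,-0.13,-0.342,0,-0.26],[0,-0.13,-0.342,0,-0.26],[0,-0.13,-0.342,0,-0.26],[0,-0.13,-0.342,0,-0.26],[0,-0.13,-0.342,0,-0.26],[0,-0.13,-0.342,0,-0.26],[0,-0.13,-0.342,0,-0.26],[0,-0.13,-0.342,0,-0.26]],
  ],
)

```text
time_s: 11.98
tcp_pos: [0.692, -0.0702, 0.0494]
eef_rot: [180.0, 0.1, -30.2]
contact_force: [-1.2, 0.1, 0.1]
gripper_width: 0.0874
gripper_force: 0.0
```

```bash
python3 -c "
from plan import *
plan([(.6945,-.0695,-.026,60)])
c=r.camera_info('top');h=hsv(r.capture('top'))
k=blobs(rng(h,(0,0,105),(180,40,255)),(355,212,425,240))
print([(cen(q),cv2.minAreaRect(q),ray(c,*cen(q),.034).round(4)) for q in k[:2]])
i=r.camera_info('wrist');h=hsv(r.capture('wrist'))
k=blobs(rng(h,(150,90,50),(178,255,255)),(60,60,440,330)); print([(cen(q),cv2.contourArea(q),wray(i,*cen(q),.03)) for q in k[:2]])
"
```

```text
t 11.98 [ 0.692  -0.0702  0.0494] axis 59.8 w 0.0874 J [ 10.  28.  -6.  -0. -56.  50.]
-> (0.6945, -0.0695, -0.026, 60)
    [ 0.004 -0.004  0.151 -0.002]
[((396.6444184231069, 223.2462919594067), ((396.5958557128906, 223.3234405517578), (11.399045944213867, 38.52947998046875), 73.49563598632812), array([ 0.5031, -0.3797,  0.034 ])), ((411.1182266009852, 235.4975369458128), ((405.0, 234.0), (10.0, 38.0), 90.0), array([ 0.4712, -0.4161,  0.034 ]))]
[((250.8064612623392, 204.43098348123775), 5014.5, array([ 0.6947, -0.0688,  0.03  ]))]
```

play_rows(
  rows=[
    [[0,0.004,-0.004,0.05,0],[0,0.004,-0.004,0.09,0],[0,0.004,-0.004,0.125,0],[0,0.004,-0.004,0.145,0],[0,0.004,-0.004,0.151,0],[0,0.004,-0.004,0.151,0],[1,0.004,-0.004,0.151,0],[1,0.004,-0.004,0.151,0]],
  ],
)

```text
time_s: 12.75
tcp_pos: [0.6966, -0.0682, -0.0242]
eef_rot: [-179.9, -0.1, -30.1]
contact_force: [1.1, -0.4, -0.3]
gripper_width: 0.079
gripper_force: 0.0
```

play_rows(
  rows=[
    [[1,0,0,0,0],[1,0,0,0,0],[1,0,0,0,0],[1,0,0,0,0],[1,0,0,0,0],[1,0,0,0,0],[1,0,0,0,0],[1,0,0,0,0]],
  ],
)

```text
time_s: 13.42
tcp_pos: [0.6959, -0.0682, -0.0248]
eef_rot: [180.0, -0.0, -30.1]
contact_force: [-2.9, -1.5, 5.6]
gripper_width: 0.0599
gripper_force: 25.0
```

```bash
python3 -c "
from plan import *
p=r.get_state()['tcp_pos'];plan([(p[0],p[1],.07,None),(.565,-.328,.07,60)])"
```

```text
t 13.42 [ 0.6959 -0.0682 -0.0248] axis 59.9 w 0.0599 J [ 10.  33.  -9.   0. -48.  50.]
-> (np.float64(0.6959177354169924), np.float64(-0.06818891435122038), 0.07, None)
    [ 0.   -0.   -0.19  0.  ]
-> (0.565, -0.328, 0.07, 60)
    [ 0.017  0.29  -0.    -0.   ]
    [ 0.017  0.29  -0.    -0.   ]
```

play_rows(
  rows=[
    [[1,0,0,-0.05,0],[1,0,0,-0.1,0],[1,0,0,-0.15,0],[1,0,0,-0.19,0],[1,0.002,0.03,-0.19,0],[1,0.005,0.09,-0.19,0],[1,0.008,0.15,-0.19,0],[1,0.012,0.21,-0.19,0]],
  ],
)

```text
time_s: 14.08
tcp_pos: [0.6471, -0.1623, 0.0686]
eef_rot: [-180.0, 0.1, -30.0]
contact_force: [0.4, -1.6, -0.8]
gripper_width: 0.0601
gripper_force: 25.0
```

play_rows(
  rows=[
    [[1,0.004,0.07,0,0],[1,0.008,0.14,0,0],[1,0.011,0.2,0,0],[1,0.014,0.26,0,0],[1,0.018,0.32,0,0],[1,0.022,0.36,0,0],[1,0.022,0.37,0,0],[1,0.022,0.37,0,0]],
  ],
)

```text
time_s: 14.75
tcp_pos: [0.5637, -0.3287, 0.0685]
eef_rot: [-180.0, 0.1, -30.2]
contact_force: [0.5, 0.2, -1.6]
gripper_width: 0.0596
gripper_force: 25.0
```

```bash
python3 -c "
from plan import *
plan([(.565,-.328,-.020,60)])"
```

```text
t 14.75 [ 0.5637 -0.3287  0.0685] axis 59.8 w 0.0596 J [-13.  24. -11.  -0. -55.  73.]
-> (0.565, -0.328, -0.02, 60)
    [ 0.002 -0.003  0.177 -0.003]
```

play_rows(
  rows=[
    [[1,0.002,-0.003,0.05,0],[1,0.002,-0.003,0.1,0],[1,0.002,-0.003,0.14,0],[1,0.002,-0.003,0.165,0],[1,0.002,-0.003,0.176,0],[1,0.002,-0.003,0.18,0],[1,0.002,-0.003,0.18,0],[1,0.002,-0.003,0.18,0]],
  ],
)

```text
time_s: 15.42
tcp_pos: [0.5677, -0.3264, -0.02]
eef_rot: [-180.0, -0.1, -30.0]
contact_force: [-0.2, -0.5, -0.4]
gripper_width: 0.0598
gripper_force: 25.0
```

play_rows(
  rows=[
    [[0.1,0,0,0,0],[0.1,0,0,0,0],[0.1,0,0,0,0],[0.1,0,0,-0.01,0],[0.1,0,0,-0.06,0],[0.1,0,0,-0.12,0],[0.1,0,0,-0.18,0],[0.1,0,0,-0.18,0]],
  ],
)

```text
time_s: 16.08
tcp_pos: [0.5707, -0.3285, 0.0768]
eef_rot: [-179.9, -0.6, -30.0]
contact_force: [1.2, 0.4, 1.4]
gripper_width: 0.0787
gripper_force: 0.0
```

```bash
python3 -c "
from plan import *
plan([(.557,.133,.07,50),(.557,.133,-.008,50)])"
```

```text
t 16.08 [ 0.5707 -0.3285  0.0768] axis 60.0 w 0.0787 J [-13.  23. -10.   0. -56.  73.]
-> (0.557, 0.133, 0.07, 50)
    [-0.243 -0.393  0.007  0.058]
    [-0.276 -0.37   0.007  0.058]
-> (0.557, 0.133, -0.008, 50)
    [ 0.    -0.     0.156 -0.   ]
```

play_rows(
  rows=[
    [[0.2,-0.243,-0.393,0.007,0.058],[0.2,-0.243,-0.393,0.007,0.058],[0.2,-0.243,-0.393,0.007,0.058],[0.2,-0.243,-0.393,0.007,0.058],[0.2,-0.243,-0.393,0.007,0.058],[0.2,-0.243,-0.393,0.007,0.058],[0.2,-0.243,-0.393,0.007,0.058],[0.2,-0.243,-0.393,0.007,0.058]],
  ],
)

```text
time_s: 16.75
tcp_pos: [0.5605, -0.0944, 0.0666]
eef_rot: [-180.0, -0.1, -34.9]
contact_force: [-0.2, -0.7, 0.1]
gripper_width: 0.0701
gripper_force: 0.0
```

play_rows(
  rows=[
    [[0.2,-0.276,-0.37,0.007,0.058],[0.2,-0.276,-0.37,0.007,0.058],[0.2,-0.276,-0.37,0.007,0.058],[0.2,-0.276,-0.37,0.007,0.058],[0.2,-0.276,-0.37,0.007,0.058],[0.2,-0.276,-0.37,0.007,0.058],[0.2,-0.276,-0.37,0.007,0.058],[0.2,-0.276,-0.37,0.007,0.058]],
  ],
)

```text
time_s: 17.42
tcp_pos: [0.5536, 0.1354, 0.0624]
eef_rot: [-180.0, -0.0, -40.0]
contact_force: [0.9, -0.3, 0.3]
gripper_width: 0.0699
gripper_force: 0.0
```

```bash
python3 -c "
from plan import *
plan([(.557,.133,-.016,50)])
i=r.camera_info('wrist');im=r.capture('wrist');h=hsv(im);cv2.imwrite('pics/w5.png',im[:,:,::-1])
k=blobs(rng(h,(108,100,30),(130,255,255)),(60,60,440,330)); print([(cen(q),cv2.contourArea(q),wray(i,*cen(q),.058)) for q in k[:2]])
c=r.camera_info('top');h=hsv(r.capture('top'))
k=blobs(rng(h,(155,100,40),(178,255,255)),(345,170,435,250)); print([(cen(q),ray(c,*cen(q),.029).round(4)) for q in k[:2]])
"
```

```text
t 17.42 [0.5536 0.1354 0.0624] axis 50.0 w 0.0699 J [ 33.  17. -22.   0. -51.  17.]
-> (0.557, 0.133, -0.016, 50)
    [ 0.008 -0.001  0.157  0.   ]
[((252.70206648697214, 205.75777178796048), 2782.5, array([0.5587, 0.1329, 0.058 ]))]
[((374.28766189502386, 199.7058623040218), array([ 0.5657, -0.3252,  0.029 ]))]
```

View pics/w5.png

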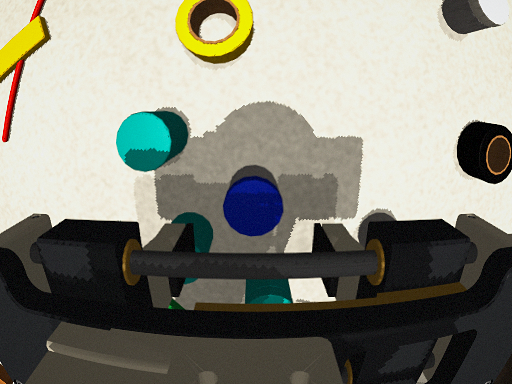

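The wrist view shows the blue lid at (253,206) centred between the fingers. The nearest turquoise tin (187,235) is off to the side. Descending to grasp.

play_rows(
  rows=[
    [[0.2,0.008,-0.001,0.03,0],[0.2,0.008,-0.001,0.06,0],[0.2,0.008,-0.001,0.09,0],[0.2,0.008,-0.001,0.12,0],[0.2,0.008,-0.001,0.145,0],[0.2,0.008,-0.001,0.157,0],[0.2,0.008,-0.001,0.157,0],[1,0.008,-0.001,0.157,0]],
  ],
)

```text
time_s: 18.18
tcp_pos: [0.557, 0.1318, -0.016]
eef_rot: [180.0, -0.0, -40.1]
contact_force: [0.4, -0.4, 0.8]
gripper_width: 0.0667
gripper_force: 0.0
```

play_rows(
  rows=[
    [[1,0,0,0,0],[1,0,0,0,0],[1,0,0,0,0],[1,0,0,0,0],[1,0,0,0,0],[1,0,0,0,0],[1,0,0,0,0],[1,0,0,0,0]],
  ],
)

```text
time_s: 18.85
tcp_pos: [0.5571, 0.133, -0.0156]
eef_rot: [-180.0, -0.0, -40.0]
contact_force: [-1.4, -0.1, 5.8]
gripper_width: 0.0436
gripper_force: 25.0
```

```bash
python3 -c "
from plan import *
p=r.get_state()['tcp_pos'];plan([(p[0],p[1],.084,None),(.586,-.407,.084,60)])"
```

```text
t 18.85 [ 0.5571  0.133  -0.0156] axis 50.0 w 0.0436 J [ 33.  23. -26.   0. -41.  17.]
-> (np.float64(0.5571397997521663), np.float64(0.13301349094109327), 0.084, None)
    [ 0.    -0.    -0.199  0.   ]
-> (0.586, -0.407, 0.084, 60)
    [ 0.369  0.395 -0.    -0.058]
    [ 0.333  0.426 -0.    -0.058]
```

play_rows(
  rows=[
    [[1,0,0,-0.03,0],[1,0,0,-0.07,0],[1,0,0,-0.11,0],[1,0,0,-0.15,0],[1,0,0,-0.185,0],[1,0,0,-0.199,0],[1,0,0,-0.199,0],[1,0,0,-0.199,0]],
  ],
)

```text
time_s: 19.52
tcp_pos: [0.5563, 0.1327, 0.0827]
eef_rot: [180.0, 0.0, -40.1]
contact_force: [-0.6, -0.5, -1.4]
gripper_width: 0.0431
gripper_force: 25.0
```

play_rows(
  rows=[
    [[1,0.025,0.026,0,0],[1,0.07,0.075,0,-0.01],[1,0.12,0.128,0,-0.02],[1,0.17,0.182,0,-0.03],[1,0.22,0.235,0,-0.04],[1,0.27,0.289,0,-0.05],[1,0.32,0.342,0,-0.058],[1,0.369,0.395,0,-0.058]],
  ],
)

```text
time_s: 20.18
tcp_pos: [0.5696, -0.1388, 0.0814]
eef_rot: [179.9, 0.1, -35.0]
contact_force: [0.3, 0.7, -1.0]
gripper_width: 0.0431
gripper_force: 25.0
```

play_rows(
  rows=[
    [[1,0.045,0.058,0,0],[1,0.09,0.115,0,-0.01],[1,0.135,0.172,0,-0.02],[1,0.18,0.23,0,-0.03],[1,0.225,0.288,0,-0.04],[1,0.27,0.346,0,-0.05],[1,0.31,0.397,0,-0.058],[1,0.333,0.426,0,-0.058]],
  ],
)

```text
time_s: 20.85
tcp_pos: [0.5833, -0.4101, 0.0803]
eef_rot: [180.0, 0.2, -30.1]
contact_force: [0.7, 1.4, -1.0]
gripper_width: 0.0436
gripper_force: 25.0
```

```bash
python3 -c "
from plan import *
plan([(.586,-.407,-.0105,60)])"
```

```text
t 20.85 [ 0.5833 -0.4101  0.0803] axis 59.9 w 0.0436 J [-20.  28.  -1.   0. -60.  79.]
-> (0.586, -0.407, -0.0105, 60)
    [ 0.002 -0.008  0.182 -0.002]
```

play_rows(
  rows=[
    [[1,0,-0.002,0.05,0],[1,0,-0.002,0.1,0],[1,0,-0.002,0.14,0],[1,0,-0.002,0.165,0],[1,0,-0.002,0.175,0],[1,0,-0.002,0.18,0],[1,0,-0.002,0.18,0],[1,0,-0.002,0.18,0]],
  ],
)

```text
time_s: 21.52
tcp_pos: [0.5862, -0.4065, -0.0056]
eef_rot: [180.0, -0.1, -30.0]
contact_force: [0.5, -0.2, -0.7]
gripper_width: 0.0434
gripper_force: 25.0
```

```bash
python3 -c "
from plan import *
plan([(.586,-.407,-.0105,60)])"
```

```text
t 21.52 [ 0.5862 -0.4065 -0.0056] axis 60.0 w 0.0434 J [-19.  33.  -6.   0. -51.  79.]
-> (0.586, -0.407, -0.0105, 60)
    [ 0.     0.001  0.01  -0.   ]
```

play_rows(
  rows=[
    [[1,0,0,0.005,0],[1,0,0,0.01,0],[1,0,0,0.01,0],[1,0,0,0.01,0],[0.2,0,0,0.01,0],[0.2,0,0,0.01,0],[0.2,0,0,0.01,0],[0.2,0,0,0.01,0]],
  ],
)

```text
time_s: 22.18
tcp_pos: [0.5856, -0.4064, -0.0114]
eef_rot: [180.0, -0.0, -30.1]
contact_force: [-0.7, -0.3, 0.0]
gripper_width: 0.0645
gripper_force: 0.0
```

play_rows(
  rows=[
    [[0.2,0,0,-0.02,0],[0.2,0,0,-0.06,0],[0.2,0,0,-0.11,0],[0.2,0,0,-0.16,0],[0.2,0,0,-0.2,0],[0,0,0,-0.2,0],[0,0,0,-0.2,0],[0,0,0,-0.2,0]],
  ],
)

```text
time_s: 22.85
tcp_pos: [0.5852, -0.4061, 0.0887]
eef_rot: [-180.0, -0.0, -30.1]
contact_force: [-0.8, 0.5, -1.3]
gripper_width: 0.0843
gripper_force: 0.0
```

```bash
python3 -c "
from plan import *
plan([(.441,.067,.08,47),(.441,.067,-.016,47)])"
```

```text
t 22.85 [ 0.5852 -0.4061  0.0887] axis 59.9 w 0.0843 J [-19.  28.  -1.  -0. -61.  79.]
-> (0.441, 0.067, 0.08, 47)
    [-0.362 -0.337  0.009  0.075]
    [-0.398 -0.294  0.009  0.075]
-> (0.441, 0.067, -0.016, 47)
    [-0.     0.     0.192 -0.   ]
```

play_rows(
  rows=[
    [[0,-0.362,-0.337,0.009,0.075],[0,-0.362,-0.337,0.009,0.075],[0,-0.362,-0.337,0.009,0.075],[0,-0.362,-0.337,0.009,0.075],[0,-0.362,-0.337,0.009,0.075],[0,-0.362,-0.337,0.009,0.075],[0,-0.362,-0.337,0.009,0.075],[0,-0.362,-0.337,0.009,0.075]],
  ],
)

```text
time_s: 23.52
tcp_pos: [0.5124, -0.1679, 0.0837]
eef_rot: [180.0, 0.0, -36.3]
contact_force: [0.9, -0.2, -0.1]
gripper_width: 0.0876
gripper_force: 0.0
```

play_rows(
  rows=[
    [[0,-0.398,-0.294,0.009,0.075],[0,-0.398,-0.294,0.009,0.075],[0,-0.398,-0.294,0.009,0.075],[0,-0.398,-0.294,0.009,0.075],[0,-0.398,-0.294,0.009,0.075],[0,-0.398,-0.294,0.009,0.075],[0,-0.398,-0.294,0.009,0.075],[0,-0.398,-0.294,0.009,0.075]],
  ],
)

```text
time_s: 24.18
tcp_pos: [0.4407, 0.0684, 0.0792]
eef_rot: [180.0, 0.0, -42.7]
contact_force: [0.6, 0.0, -0.0]
gripper_width: 0.0878
gripper_force: 0.0
```

```bash
python3 -c "
from plan import *
plan([(.441,.067,-.016,47)])
i=r.camera_info('wrist');h=hsv(r.capture('wrist'))
k=blobs(rng(h,(0,120,40),(9,255,255))|rng(h,(172,120,40),(180,255,255)),(60,60,440,330)); print([(cen(q),cv2.contourArea(q),wray(i,*cen(q),.058)) for q in k[:2]])
c=r.camera_info('top');h=hsv(r.capture('top'))
k=blobs(rng(h,(108,100,40),(130,255,255)),(345,170,435,250)); print([(cen(q),ray(c,*cen(q),.060).round(4)) for q in k[:2]])
"
```

```text
t 24.18 [0.4407 0.0684 0.0792] axis 47.3 w 0.0878 J [ 34.   5. -36.   0. -49.  13.]
-> (0.441, 0.067, -0.016, 47)
    [0.002 0.002 0.19  0.003]
[((253.94491730676074, 201.65974673033008), 2408.5, array([0.4432, 0.0667, 0.058 ]))]
[((409.94536817102136, 190.97624703087885), array([ 0.5856, -0.4067,  0.06  ]))]
```

play_rows(
  rows=[
    [[0,0.004,0.001,0.05,0],[0,0.004,0.001,0.1,0],[0,0.004,0.001,0.14,0],[0,0.004,0.001,0.175,0],[0,0.004,0.001,0.19,0],[0,0.004,0.001,0.19,0],[0,0.004,0.001,0.19,0],[1,0.004,0.001,0.19,0]],
  ],
)

```text
time_s: 24.95
tcp_pos: [0.4427, 0.0648, -0.0149]
eef_rot: [-179.9, -0.0, -43.0]
contact_force: [0.4, -0.0, 0.4]
gripper_width: 0.0846
gripper_force: 0.0
```

play_rows(
  rows=[
    [[1,0,0,0,0],[1,0,0,0,0],[1,0,0,0,0],[1,0,0,0,0],[1,0,0,0,0],[1,0,0,0,0],[1,0,0,0,0],[1,0,0,0,0]],
  ],
)

```text
time_s: 25.62
tcp_pos: [0.4421, 0.0653, -0.0155]
eef_rot: [-180.0, -0.0, -42.9]
contact_force: [0.7, 1.3, 1.0]
gripper_width: 0.0431
gripper_force: 25.0
```

```bash
python3 -c "
from plan import *
p=r.get_state()['tcp_pos'];plan([(p[0],p[1],.084,None),(.4955,.3194,.084,47)])"
```

```text
t 25.62 [ 0.4421  0.0653 -0.0155] axis 47.1 w 0.0431 J [ 34.  13. -42.   0. -35.  13.]
-> (np.float64(0.442138024652733), np.float64(0.06533743122488966), 0.084, None)
    [ 0.    -0.    -0.199  0.   ]
-> (0.4955, 0.3194, 0.084, 47)
    [-0.268 -0.445 -0.     0.001]
```

play_rows(
  rows=[
    [[1,0,0,-0.03,0],[1,0,0,-0.07,0],[1,0,0,-0.11,0],[1,0,0,-0.15,0],[1,0,0,-0.185,0],[1,0,0,-0.199,0],[1,0,0,-0.199,0],[1,0,0,-0.199,0]],
  ],
)

```text
time_s: 26.28
tcp_pos: [0.4414, 0.065, 0.0833]
eef_rot: [180.0, 0.0, -43.0]
contact_force: [-0.9, -0.4, -2.0]
gripper_width: 0.0434
gripper_force: 25.0
```

play_rows(
  rows=[
    [[1,-0.025,-0.042,0,0],[1,-0.066,-0.11,0,0],[1,-0.108,-0.18,0,0],[1,-0.15,-0.25,0,0],[1,-0.192,-0.32,0,0],[1,-0.23,-0.382,0,0],[1,-0.257,-0.427,0,0],[1,-0.268,-0.445,0,0]],
  ],
)

```text
time_s: 26.95
tcp_pos: [0.4953, 0.3221, 0.0812]
eef_rot: [179.9, -0.0, -42.8]
contact_force: [0.1, 0.3, -1.4]
gripper_width: 0.0432
gripper_force: 25.0
```

play_rows(
  rows=[
    [[1,0,0,0.05,0],[1,0,0,0.1,0],[1,0,0,0.14,0],[1,0,0,0.165,0],[1,0,0,0.175,0],[1,0,0,0.178,0],[1,0,0,0.178,0],[1,0,0,0.178,0]],
  ],
)

```text
time_s: 27.62
tcp_pos: [0.4958, 0.3194, -0.0046]
eef_rot: [-180.0, -0.0, -43.0]
contact_force: [-0.7, -0.9, -1.2]
gripper_width: 0.0433
gripper_force: 25.0
```

```bash
python3 -c "
from plan import *
plan([(.4955,.3194,-.0105,47)])"
```

```text
t 27.62 [ 0.4958  0.3194 -0.0046] axis 47.0 w 0.0433 J [ 52.  23. -23.   0. -43.  -5.]
-> (0.4955, 0.3194, -0.0105, 47)
    [-0.     0.     0.012  0.   ]
```

play_rows(
  rows=[
    [[1,0,0,0.006,0],[1,0,0,0.012,0],[1,0,0,0.012,0],[1,0,0,0.012,0],[0.2,0,0,0.012,0],[0.2,0,0,0.012,0],[0.2,0,0,0.012,0],[0.2,0,0,0.012,0]],
  ],
)

```text
time_s: 28.28
tcp_pos: [0.4956, 0.3194, -0.0109]
eef_rot: [-180.0, -0.0, -43.0]
contact_force: [-0.3, -0.1, 0.3]
gripper_width: 0.0649
gripper_force: 0.0
```

play_rows(
  rows=[
    [[0.2,0,0,-0.02,0],[0.2,0,0,-0.06,0],[0.2,0,0,-0.11,0],[0.2,0,0,-0.16,0],[0.2,0,0,-0.18,0],[0,0,0,-0.18,0],[0,0,0,-0.18,0],[0,0,0,-0.18,0]],
  ],
)

```text
time_s: 28.95
tcp_pos: [0.4949, 0.3188, 0.0783]
eef_rot: [179.9, 0.0, -43.0]
contact_force: [-0.6, -0.0, -0.4]
gripper_width: 0.0838
gripper_force: 0.0
```

```bash
python3 -c "
from plan import *
plan([(.686,.067,.08,47),(.686,.067,-.026,47)])"
```

```text
t 28.95 [0.4949 0.3188 0.0783] axis 47.0 w 0.0838 J [ 52.  18. -19.  -0. -54.  -5.]
-> (0.686, 0.067, 0.08, 47)
    [ 0.311  0.054 -0.002  0.   ]
    [ 0.311  0.054 -0.002  0.   ]
-> (0.686, 0.067, -0.026, 47)
    [ 0.    -0.     0.212 -0.   ]
```

play_rows(
  rows=[
    [[0,0.311,0.054,0,0],[0,0.311,0.054,0,0],[0,0.311,0.054,0,0],[0,0.311,0.054,0,0],[0,0.4,0.07,0,0],[0,0.45,0.08,0,0],[0,0.5,0.09,0,0],[0,0.55,0.098,0,0]],
  ],
)

```text
time_s: 29.62
tcp_pos: [0.663, 0.0939, 0.077]
eef_rot: [179.8, 0.1, -43.0]
contact_force: [1.5, 0.7, 0.4]
gripper_width: 0.0878
gripper_force: 0.0
```

```bash
python3 -c "
from plan import *
plan([(.686,.067,.05,47)])"
```

```text
t 29.62 [0.663  0.0939 0.077 ] axis 47.0 w 0.0878 J [ 25.  25.  -8.  -0. -58.  22.]
-> (0.686, 0.067, 0.05, 47)
    [ 0.07   0.008  0.054 -0.   ]
```

play_rows(
  rows=[
    [[0,0.05,0.008,0,0],[0,0.07,0.008,0.03,0],[0,0.07,0.008,0.054,0],[0,0.07,0.008,0.054,0],[0,0.07,0.008,0.054,0],[0,0.07,0.008,0.054,0],[0,0.07,0.008,0.054,0],[0,0.07,0.008,0.054,0]],
  ],
)

```text
time_s: 30.28
tcp_pos: [0.6863, 0.0701, 0.0527]
eef_rot: [-179.9, -0.0, -42.9]
contact_force: [0.9, -0.1, 0.7]
gripper_width: 0.088
gripper_force: 0.0
```

```bash
python3 -c "
from plan import *
plan([(.686,.067,-.026,47)])
i=r.camera_info('wrist');h=hsv(r.capture('wrist'))
k=blobs(rng(h,(20,100,50),(35,255,255)),(60,60,440,330)); print([(cen(q),cv2.contourArea(q),wray(i,*cen(q),.03)) for q in k[:2]])
c=r.camera_info('top');h=hsv(r.capture('top'))
k=blobs(rng(h,(0,120,40),(9,255,255)),(80,200,160,250)); print([(cen(q),ray(c,*cen(q),.060).round(4)) for q in k[:2]])
"
```

```text
t 30.28 [0.6863 0.0701 0.0527] axis 47.1 w 0.088 J [ 22.  28.  -7.   0. -56.  25.]
-> (0.686, 0.067, -0.026, 47)
    [0.004 0.005 0.157 0.001]
[((259.39605406139634, 201.98353029068187), 4908.0, array([0.6854, 0.0658, 0.03  ])), ((164.562197092084, 68.20624663435649), 619.0, array([0.8111, 0.0468, 0.03  ]))]
[]
```

play_rows(
  rows=[
    [[0,0.004,0.005,0.05,0],[0,0.004,0.005,0.09,0],[0,0.004,0.005,0.125,0],[0,0.004,0.005,0.15,0],[0,0.004,0.005,0.157,0],[0,0.004,0.005,0.157,0],[0,0.004,0.005,0.157,0],[1,0.004,0.005,0.157,0]],
  ],
)

```text
time_s: 31.05
tcp_pos: [0.6869, 0.0663, -0.0253]
eef_rot: [-179.9, -0.1, -42.9]
contact_force: [0.4, -0.3, 0.5]
gripper_width: 0.0845
gripper_force: 0.0
```

play_rows(
  rows=[
    [[1,0,0,0,0],[1,0,0,0,0],[1,0,0,0,0],[1,0,0,0,0],[1,0,0,0,0],[1,0,0,0,0],[1,0,0,0,0],[1,0,0,0,0]],
  ],
)

```text
time_s: 31.72
tcp_pos: [0.6859, 0.0658, -0.0262]
eef_rot: [180.0, -0.0, -42.9]
contact_force: [-2.9, -0.6, 5.4]
gripper_width: 0.0602
gripper_force: 25.0
```

```bash
python3 -c "
from plan import *
p=r.get_state()['tcp_pos'];plan([(p[0],p[1],.075,None),(.4925,.4014,.075,47)])
im=r.capture('top');cv2.imwrite('pics/t5.png',cv2.resize(im[140:270,60:460],None,fx=2,fy=2)[:,:,::-1])"
```

```text
t 31.72 [ 0.6859  0.0658 -0.0262] axis 47.1 w 0.0602 J [ 22.  32. -11.   0. -47.  25.]
-> (np.float64(0.6858851680788831), np.float64(0.06584840546648156), 0.075, None)
    [ 0.    -0.    -0.202  0.   ]
-> (0.4925, 0.4014, 0.075, 47)
    [-0.37  -0.114 -0.     0.   ]
    [-0.37  -0.114 -0.     0.   ]
```

View pics/t5.png

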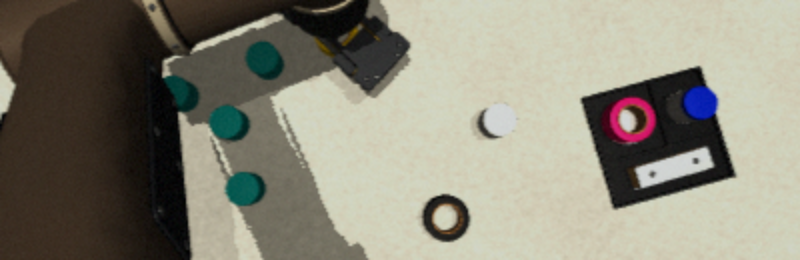

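The view shows the black tray with pink (632,120), blue (700,103) and batten (673,168) all in place. The white tin (498,120) and black tape (445,217) are undisturbed. The arm hides the green tray for now.

play_rows(
  rows=[
    [[1,0,0,-0.05,0],[1,0,0,-0.1,0],[1,0,0,-0.15,0],[1,0,0,-0.19,0],[1,-0.03,-0.009,-0.202,0],[1,-0.08,-0.025,-0.202,0],[1,-0.14,-0.043,-0.202,0],[1,-0.2,-0.062,-0.202,0]],
  ],
)

```text
time_s: 32.43
tcp_pos: [0.6327, 0.1576, 0.0736]
eef_rot: [180.0, 0.0, -43.1]
contact_force: [-0.0, 0.6, -0.8]
gripper_width: 0.0599
gripper_force: 25.0
```

play_rows(
  rows=[
    [[1,-0.07,-0.022,0,0],[1,-0.145,-0.045,0,0],[1,-0.22,-0.068,0,0],[1,-0.295,-0.091,0,0],[1,-0.37,-0.114,0,0],[1,-0.44,-0.136,0,0],[1,-0.5,-0.154,0,0],[1,-0.54,-0.166,0,0]],
  ],
)

```text
time_s: 33.1
tcp_pos: [0.4904, 0.4043, 0.0736]
eef_rot: [180.0, 0.0, -42.9]
contact_force: [0.7, -0.1, -1.2]
gripper_width: 0.0602
gripper_force: 25.0
```

play_rows(
  rows=[
    [[1,0,0,0,0],[1,0,0,0,0],[1,0,0,0.04,0],[1,0,0,0.08,0],[1,0,0,0.12,0],[1,0,0,0.15,0],[1,0,0,0.16,0],[1,0,0,0.16,0]],
  ],
)

```text
time_s: 33.77
tcp_pos: [0.4923, 0.3998, -0.0074]
eef_rot: [179.8, -0.0, -43.0]
contact_force: [0.7, 0.4, 0.3]
gripper_width: 0.0599
gripper_force: 25.0
```

```bash
python3 -c "
from plan import *
plan([(.4925,.4014,-.0210,47)])"
```

```text
t 33.77 [ 0.4923  0.3998 -0.0074] axis 47.0 w 0.0599 J [ 57.  27. -17.  -0. -46. -10.]
-> (0.4925, 0.4014, -0.021, 47)
    [-0.002 -0.003  0.027 -0.   ]
```

play_rows(
  rows=[
    [[1,-0.002,-0.003,0.01,0],[1,-0.002,-0.003,0.02,0],[1,-0.002,-0.003,0.027,0],[1,-0.002,-0.003,0.027,0],[0.1,-0.002,-0.003,0.027,0],[0.1,-0.002,-0.003,0.027,0],[0.1,-0.002,-0.003,0.027,0],[0.1,-0.002,-0.003,0.027,0]],
  ],
)

```text
time_s: 34.43
tcp_pos: [0.4933, 0.4036, -0.0187]
eef_rot: [-180.0, 0.0, -43.0]
contact_force: [0.2, 0.0, -0.1]
gripper_width: 0.0774
gripper_force: 0.0
```

play_rows(
  rows=[
    [[0.1,0,0,-0.02,0],[0.1,0,0,-0.07,0],[0.1,0,0,-0.12,0],[0.1,0,0,-0.18,0],[0.1,0,0,-0.25,0],[0.1,0,0,-0.32,0],[0.1,0,0,-0.32,0],[0.1,0,0,-0.32,0]],
  ],
)

```text
time_s: 35.1
tcp_pos: [0.4942, 0.4047, 0.1448]
eef_rot: [-179.6, 0.0, -43.0]
contact_force: [-0.8, -0.1, 0.5]
gripper_width: 0.0789
gripper_force: 0.0
```

```bash
python3 -c "
from plan import *
plan([(.5,0,.15,None)])"
```

```text
t 35.1 [0.4942 0.4047 0.1448] axis 47.0 w 0.0789 J [ 57.  19.  -8.   0. -63. -10.]
-> (0.5, 0, 0.15, None)
    [ 0.28   0.292 -0.005  0.   ]
    [ 0.28   0.292 -0.005  0.   ]
```

play_rows(
  rows=[
    [[0.1,0.28,0.29,0,0],[0.1,0.28,0.29,0,0],[0.1,0.28,0.29,0,0],[0.1,0.28,0.29,0,0],[0.1,0.28,0.29,0,0],[0.1,0.4,0.41,0,0],[0.1,0.4,0.41,0,0],[0.1,0.45,0.47,0,0]],
  ],
)

```text
time_s: 35.77
tcp_pos: [0.4969, 0.0759, 0.1404]
eef_rot: [179.9, 0.0, -42.9]
contact_force: [0.4, -0.3, 0.5]
gripper_width: 0.0789
gripper_force: 0.0
```

play_rows(
  rows=[
    [[0.1,0.12,0.12,0,0],[0.1,0.12,0.12,0,0],[0.1,0.12,0.12,0,0],[0.1,0.12,0.12,0,0],[0.1,0.12,0.12,0,0],[0.1,0.12,0.12,0,0],[0.1,0.12,0.12,0,0],[0.1,0.12,0.12,0,0]],
  ],
)

```text
time_s: 36.43
tcp_pos: [0.5006, -0.0057, 0.1407]
eef_rot: [180.0, 0.0, -42.9]
contact_force: [-0.9, -0.6, -0.6]
gripper_width: 0.0787
gripper_force: 0.0
```

```bash
python3 -c "
from plan import *
plan([])
T={'g':((.494,.3603),2.1),'b':((.5757-.0,-.367),15.2)}
c=r.camera_info('top');im=r.capture('top');h=hsv(im);c2=r.camera_info('scene');im2=r.capture('scene');h2=hsv(im2)
for n,lo,hi,b,b2,z,tg in(('red',(0,120,40),(9,255,255),(80,200,160,250),(360,175,435,235),.059,(.4955,.3194)),('yel',(20,100,40),(35,255,255),(80,200,160,250),(360,175,435,235),.03,(.4925,.4014)),
 ('pink',(155,100,40),(178,255,255),(345,170,435,250),(98,125,175,187),.03,(.565,-.328)),('blue',(108,100,40),(130,255,255),(345,170,435,250),(98,125,175,187),.059,(.586,-.407))):
  for cam,hh,bb in((c,h,b),(c2,h2,b2)):
    k=blobs(rng(hh,lo,hi),bb)
    if k: p=ray(cam,*cen(k[0]),z); print(n,p.round(4),'err mm',((p[:2]-tg)*1000).round(1))
a=cv2.resize(im[185:255,70:170],None,fx=4,fy=4);b=cv2.resize(im2[170:240,350:450],None,fx=4,fy=4);d=cv2.resize(im2[120:190,90:190],None,fx=4,fy=4);e=cv2.resize(im[165:255,335:435],(400,280))
cv2.imwrite('pics/end.png',np.vstack([np.hstack([a,b]),np.hstack([e,d])])[:,:,::-1])"
```

```text
t 36.43 [ 0.5006 -0.0057  0.1407] axis 47.1 w 0.0787 J [ 22.   6. -25.  -0. -59.  25.]
red [0.5057 0.3267 0.059 ] err mm [10.2  7.3]
red [0.4968 0.3204 0.059 ] err mm [1.3 1. ]
yel [0.4949 0.4039 0.03  ] err mm [2.4 2.5]
yel [0.4963 0.4035 0.03  ] err mm [3.8 2.1]
pink [ 0.5657 -0.3247  0.03  ] err mm [0.7 3.3]
pink [ 0.5698 -0.3231  0.03  ] err mm [4.8 4.9]
blue [ 0.5852 -0.4059  0.059 ] err mm [-0.8  1.1]
blue [ 0.5855 -0.4041  0.059 ] err mm [-0.5  2.9]
```

View pics/end.png

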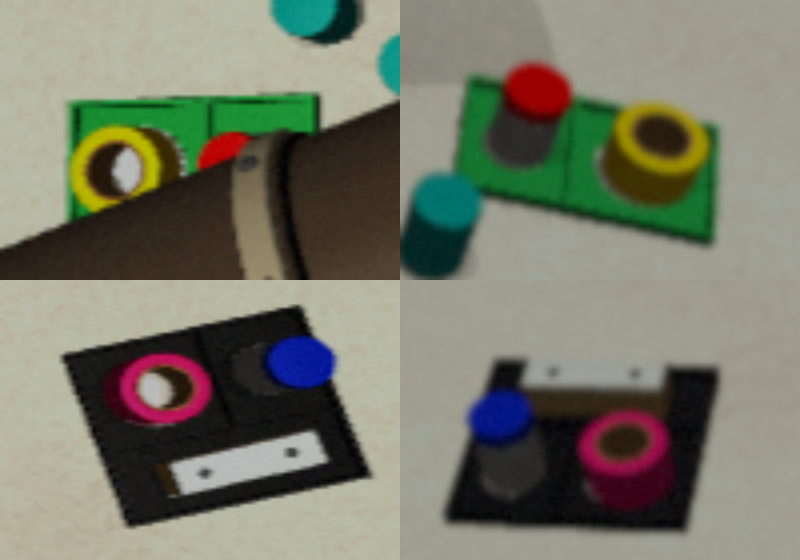

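All five items sit flat and upright on their patches: yellow (115,165) and red (535,90) in the green tray, pink, blue and batten in the black tray. Position errors are up to about 7 mm. The top view's red reading is off because the arm partly hides that tin.

```bash
python3 -c "
from plant import r
print(r.close_job())"
```

```text
the job is handed in; nothing more can be done
None
```

Both kits are made up and the job is handed in at about 36 s on the robot's clock: in the last pictures all five items were upright on their patches, up to about 7 mm off centre, with the black tape and white-lidded tin not visibly moved; no verdict came back.

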